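# Hold a culture tube over the light window

### The arm

A 7-joint arm with a two-finger parallel gripper is mounted at the origin on the work surface. World frame = base frame: x ahead of the robot, y to its left, z up, the work surface at z = 0. Lengths are in mm, angles in rad, forces in N, time in s.
With the tool pointing down it reaches from about 350 to 900 mm from the base axis. Payload 7.2 kg.
Tool frame: the origin (TCP) lies at the very end of the fingers, on their centre line; the grasp point (between the pads) lies 19 mm behind it (env.grip_depth is the z of the grasp point in the tool frame, in mm); z points along the fingers, y is the direction in which the jaws open and shut (so a half turn about z gives the same grasp; the last joint's range is limited). The gripper opens to 88 mm and grips with 3 to 60 N. Pads are 20 mm wide; open, the fingers measure 115 mm over their backs; the gripper's body (75 mm by 178 mm) begins 61 mm behind the grasp point.
Start: joints at [1.23, 0.411, -0.013, 1.596, 0.006, 1.134, -0.082], TCP at [168.381, -601.894, 222.653] pointing down, gripper open.
Joint ranges: [-2.95, 2.95], [-0.29, 1.99], [-1.47, 1.44], [0.14, 2.54], [-1.03, 4.17], [0.13, 1.85], [-2.86, 2.86]. Speed limits (rad/s): [2.39, 2.39, 3.01, 3.01, 3.14, 3.14, 3.14].

### API

Orientations are given as a 3x3 rotation matrix whose columns are the frame's x, y, z axes.
In Python, from workcell import env gives the robot as it stands. The module is installed in compiled form; this text tells all that it offers.
- The arm moves only by the tool jog_arm, never from a script. Its argument "plan" is a list that holds one entry, the list of rows, each a list of 5 numbers: the closure in counts, from 0 (fully open) to 255 (shut), then the shift along the tool's x, y, z in units of 25 mm (1.0 is 25 mm), then the turn about the tool's z in units of 10 degrees (1.0 is 10 degrees). In form: [[[claw, tx, ty, tz, spin], ...]]. A call has exactly 10 rows; each row is the pose to reach, as a shift and turn from the pose measured when the call began, along the tool's axes at that moment; what a row does not reach only later rows make up. A row lasts 1/8 s, in which the tool goes at most 62.5 mm and 10.7 degrees, less where a joint would pass 70% of its speed; a pose out of reach is approached as far as the arm can. A call with a gripper value outside its range is refused whole. The fingers move at their own pace and stop on an object; the grip force is fixed at half the most. Time passes only in rows, so rows that repeat a pose let the fingers close, or fill a call up. It gives the time, the measured TCP pose, the force and the opening at its end, in the units of the state.
- env.state(): the state, without advancing time (a new reading comes with each control period).
- env.snapshot(name): name is "scene" or "top" or "wrist"; returns a dict with "img" (420x560x3 uint8, red, green, blue), "fx", "fy", "cx", "cy" (pixels), "eye" and "orientation" of the camera in the world. Camera axes: x right, y down, z forward; pixel columns grow to the right and rows downward; lengths in mm; the calibration is good to about 2 mm. A picture is of the moment at which its call begins. There is no depth.
- env.close_job(): hands the job in, once; it reports no verdict.
The state is a dict: "time": time; "joint_pos": joint angles; "dq": joint speeds; "joint_efforts": joint torques, N m; "tcp_pos": TCP position; "ee_rot": TCP orientation; "wrist_force": force on the tool from outside, world axes, zero at the start; "moment": the same for the moment, N m; "width": finger opening in mm.
Only numpy, scipy, OpenCV 4.12 (cv2) and the standard library are available. Lean on these libraries where they do the work, as an engineer would, in place of code of your own. Each camera call takes 0.05 s, during which the arm holds its last target.

### The job

Swing the iris lever of the light base so that its pointer sits in the notch of the dark steel stop plate, and leave it there. Then lift the tallest culture tube (the one with the long cap) out of the rack, carry it over the clutter without disturbing anything, and finish while holding it in the gripper: upright and still, centred over the round white window, its foot about 1 cm above the glass and never touching the light base.

Things in the scene. Friction and masses are not known exactly. Their poses are not given: they have to be found in the camera images.
- light_base: Flat black inspection light box with a grey top, fixed, 240 mm (its x) by 220 mm (its y), top face 70 mm above the table. Origin at table level on the vertical axis of the round window; the box runs from 135 mm in front of it (-x) to 105 mm behind it (+x) and 110 mm to either side. z is up.
- window (a point): Centre of the round white window (62 mm across), flush with the top of the light base, 70 mm above the table. The iris lever and the stop plate are both centred on this vertical axis.
- iris_lever (a joint): Angle of the iris lever, rad, 0 to 1.5; grows counter-clockwise seen from above, about the vertical axis through the window. Friction holds it wherever it is left (about 2 N at the knob); it does not click. At 0.75 the lever points along the light base's own -x.
- knob (a point): Middle of the gripping height of the lever's upright black round knob, 16 mm in diameter and 40 mm tall, 80 mm from the window axis. The knob runs from 20 mm below to 20 mm above this point, which is 34 mm above the top of the light base. Free all round; the flat lever arm (10 mm wide) lies just below the knob's foot, towards the window.
- pointer (a point): Tip of the narrow aluminium pointer on the lever, beyond the knob, 100 mm from the window axis, on the same radius as the knob.
- notch (a point): Middle of the notch (about 16 mm wide) of the dark steel stop plate on top of the light base, 100 mm from the window axis: where the pointer tip must stand. The plate stands 8 mm above the top, under the sweep of the pointer, and does not move.
- tube: The long-capped culture tube, clear, 18 mm in diameter, 155 mm tall with its cap, about 35 g, with a round foot; a smooth white cap 22 mm in diameter covers its top 45 mm (from 110 to 155 mm above the foot). Origin at the lowest point of the foot, z along the tube upwards. It stands loosely upright in the rack, foot 6 mm above the table. It is the only tube with a long cap.
- tube_center (a point): Centre of the long-capped tube, 77.5 mm above its foot; the middle of the cap is 55 mm above this point.
- rack: Steel tube rack, fixed, 70 mm (its x) by 213 mm (its y), 70 mm tall, origin at table level under its centre. Four square 20 mm holes in a row along its y, 50 mm apart, a tube in each. z is up.
- dishes_tall: Stack of six Petri dishes in the strip between rack and light base, 90 mm across, 96 mm tall; origin under its centre. Leave it alone.
- dishes_low: Stack of four Petri dishes in the same strip, 90 mm across, 64 mm tall; origin under its centre. Leave it alone.
- bottle: Amber bottle in the same strip, 66 mm across, 140 mm tall; origin under its centre. Leave it alone.
- dish_pair: Two stacked Petri dishes at the back of the table, 90 mm across, 32 mm tall. Leave them alone.
- jar: White jar at the back of the table, 60 mm across, 70 mm tall. Leave it alone.
- short_tube1: Bystander tube in the rack: same tube with a short cap (22 mm in diameter, 14 mm tall), 131 mm tall in all; origin at the lowest point of its foot. Leave it in place.
- short_tube2: Bystander tube in the rack: same tube with a short cap (22 mm in diameter, 14 mm tall), 131 mm tall in all; origin at the lowest point of its foot. Leave it in place.
- short_tube3: Bystander tube in the rack: same tube with a short cap (22 mm in diameter, 14 mm tall), 131 mm tall in all; origin at the lowest point of its foot. Leave it in place.
Things that resemble listed ones, but are neither listed nor needed, are in the scene too. Leave any brown, green or pink look-alike of the tube alone.

How it is judged (in metres and radians):
On the way, in this order (a step that is already met when the one before it is completed fails the run):
1. the lever's pointer stands in the notch, at rest (horizontal distance between pointer and notch below 0.008 m and velocity of joint iris_lever between -0.05 and 0.05 rad/s), for 0.3 s.
2. the long-capped tube is lifted out of the rack, foot over 80 mm above the table (height (world z) of tube above 0.08 m and contact force between tube and the fingers above 0.3 N), for 0.2 s.
At the end, for the whole second after the job is handed in: The pointer is still within 8 mm of the middle of the notch; the gripper holds the long-capped tube still, upright within 7 degrees, its foot within 9 mm of the window's centre line and 3 to 22 mm above the glass, touching nothing but the fingers (horizontal distance between pointer and notch below 0.008 m and horizontal distance between tube and window below 0.009 m and z of tube in the frame of window between 0.003 and 0.022 m and angle between tube's own z axis and vertical below 0.12 rad and linear speed of tube below 0.02 m/s and contact force between tube and the fingers above 0.3 N and contact force between tube and light_base below 0.05 N); the arm keeps its last pose, push and grip.
It fails at once if the tube touches the light base (contact force between tube and light_base above 0.5 N).
It fails at once if a bystander (short-capped tube, dish stack, bottle, jar) is shifted by more than 20 mm or tipped (distance of any of short_tube1, short_tube2, short_tube3, dishes_tall, bottle, dishes_low, dish_pair, jar from where it was at the start of the episode above 0.02 m or angle between any of short_tube1, short_tube2, short_tube3, dishes_tall, bottle, dishes_low, dish_pair, jar's own z axis and vertical above 0.3 rad).
It also fails if it takes over 64 s, if anything falls off the work surface, if the arm or the gripper's body presses on something with over 40 N, if the wrist force passes 120 N, or if a joint passes its speed limit or range.

## Working session

There is one attempt and no reset: what is moved stays moved. The work goes in short steps, Python scripts to look and compute and a tool call to move; the robot and the scene stay as the last step left them, time stands still between calls to the robot, and variables do not carry over. Pictures are saved under pics/ and viewed, and the job is handed in when it is done.

Besides the shell and the picture viewer there is one more tool, called after "Call:" as name([rows], argument=value, ...), one row to a line, values as JSON. jog_arm: Moves the arm, as the interface text tells. Its arguments: {"type":"object","properties":{"plan":{"type":"array"}},"required":["plan"]}

```bash
mkdir -p pics; python3 - <<'E'
from workcell import env
import cv2,pickle
s=env.state(); print({k:s[k] for k in ("time","tcp_pos","ee_rot","width","wrist_force")}, env.grip_depth)
d={}
for n in ("scene","top","wrist"):
    d[n]=env.snapshot(n); cv2.imwrite(f"pics/{n}0.png",d[n]["img"][:,:,::-1]); print(n,d[n]["eye"],d[n]["fx"],d[n]["cx"],d[n]["cy"])
pickle.dump(d,open("s0.pkl","wb"))
E
```

```text
{'time': 0.0, 'tcp_pos': array([ 168.2373904 , -601.40999245,  221.79693468]), 'ee_rot': array([[ 9.63007613e-01,  2.69473639e-01, -5.42671334e-04],
       [ 2.69474163e-01, -9.63006398e-01,  1.53379582e-03],
       [-1.09278426e-04, -1.62329295e-03, -9.99998676e-01]]), 'width': 87.7367817980586, 'wrist_force': array([-0.64897819,  0.34034436, -0.2766575 ])} -18.700000000000003
scene [1278.05445283 -274.36798948  725.24018567] 476.96855960665215 278.4959548244681 209.18969366204348
top [ 492.4800576     9.75779274 1196.6841049 ] 422.6769344553258 278.3323794577934 209.9028757356544
wrist [ 246.75780107 -579.44620974  385.81681042] 373.3497555252914 278.7847642152385 213.17927670223327
```

View pics/scene0.png

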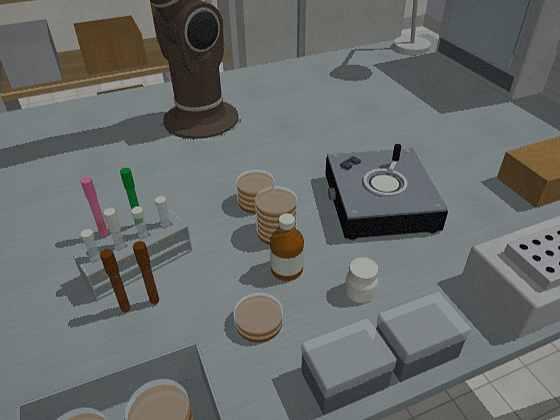

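View pics/top0.png

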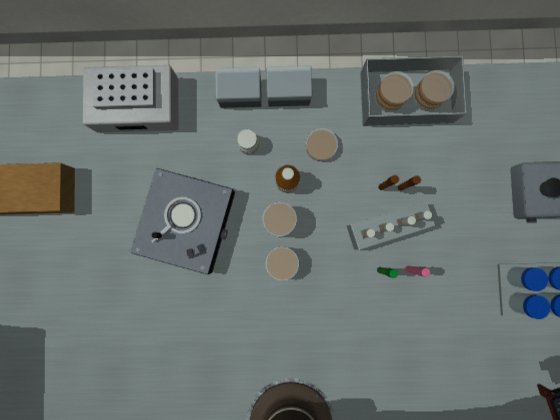

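View pics/wrist0.png

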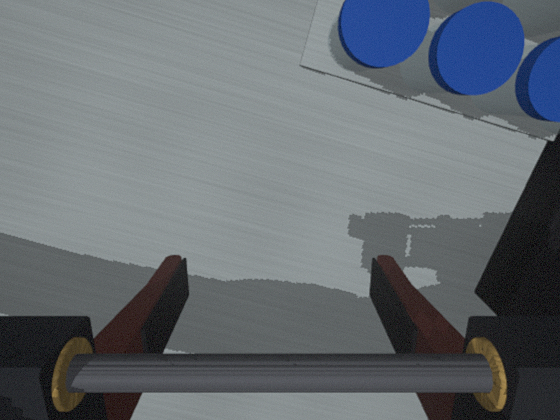

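The scene view shows the base with its window at (385,182) and knob at (396,152), and the rack's four capped tubes at (90,240), (112,220), (139,215) and (162,205). The pink, green and brown look-alikes stand around the rack. Next I enlarge the base and the rack.

```bash
cat > h.py <<'E'
import numpy as np, cv2, pickle
from workcell import env
def ray(c,u,v):
    d=c["orientation"]@np.array([(u-c["cx"])/c["fx"],(v-c["cy"])/c["fy"],1.0]); return c["eye"],d
def plane(c,u,v,z):
    e,d=ray(c,u,v); return e+d*(z-e[2])/d[2]
def proj(c,p):
    q=c["orientation"].T@(np.asarray(p,float)-c["eye"]); return c["fx"]*q[0]/q[2]+c["cx"],c["fy"]*q[1]/q[2]+c["cy"]
def crop(c,x0,y0,w,h,k,name):
    im=c["img"][y0:y0+h,x0:x0+w,::-1]; im=cv2.resize(im,None,fx=k,fy=k,interpolation=cv2.INTER_CUBIC); cv2.imwrite(f"pics/{name}.png",im)
def tri(c1,p1,c2,p2):
    e1,d1=ray(c1,*p1);e2,d2=ray(c2,*p2)
    t=np.linalg.lstsq(np.c_[d1,-d2],e2-e1,rcond=None)[0]
    a,b=e1+d1*t[0],e2+d2*t[1]; return (a+b)/2,np.linalg.norm(a-b)
E
python3 - <<'E'
from h import *
d=pickle.load(open("s0.pkl","rb"))
crop(d["top"],125,160,120,120,5,"base_top"); crop(d["top"],340,165,110,120,5,"rack_top"); crop(d["scene"],70,160,130,160,4-0.3,"rack_sc"); crop(d["scene"],315,135,135,105,5,"base_sc")
E
```

```text
(no output)
```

View pics/base_top.png

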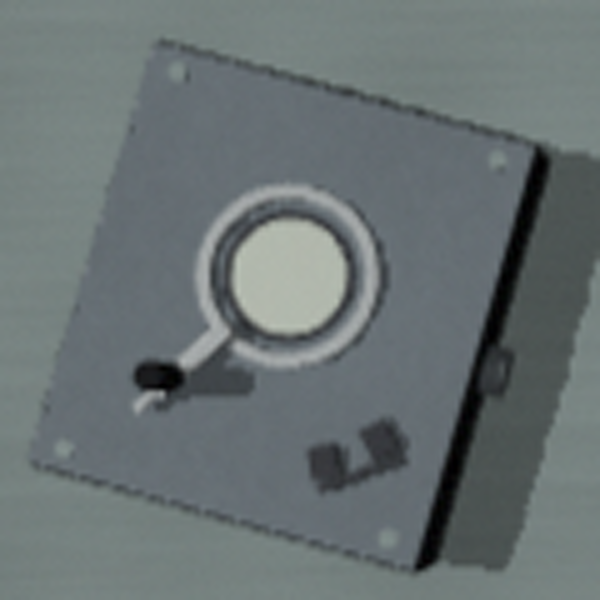

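View pics/rack_top.png

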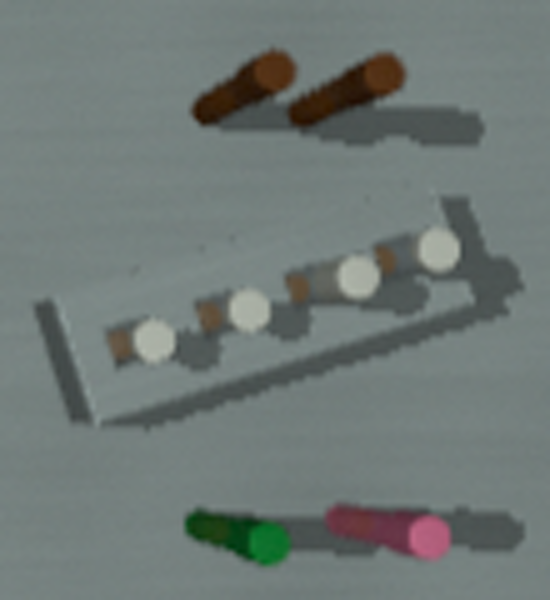

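View pics/rack_sc.png

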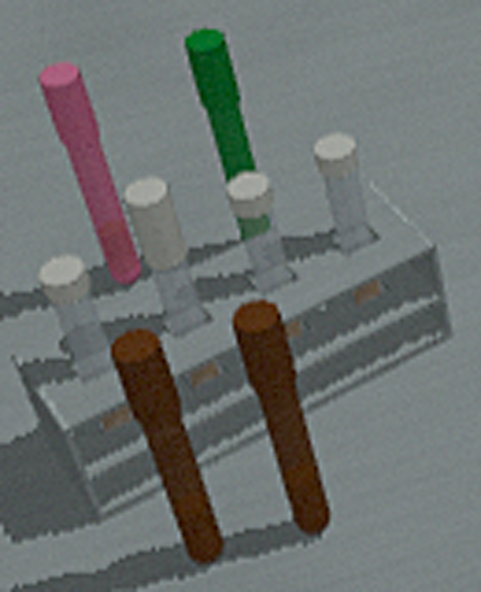

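View pics/base_sc.png

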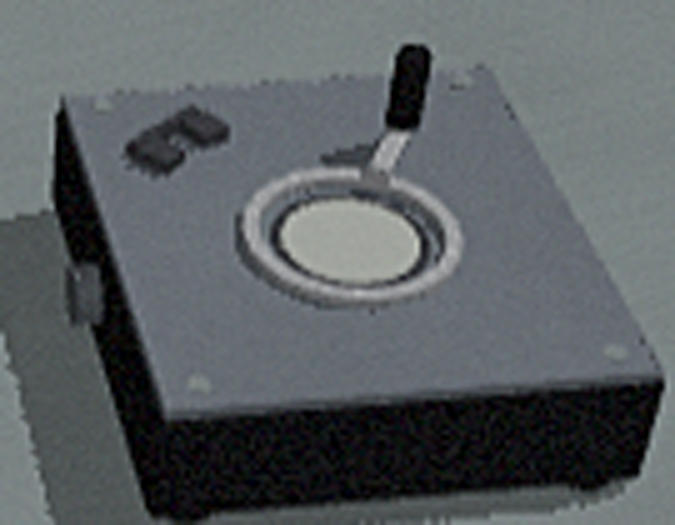

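```bash
python3 - <<'E'
from h import *
d=pickle.load(open("s0.pkl","rb"))
def blobs(c,m,x0,y0,w,h,amin):
    mm=np.zeros_like(m,np.uint8); mm[y0:y0+h,x0:x0+w]=m[y0:y0+h,x0:x0+w]
    n,l,st,ce=cv2.connectedComponentsWithStats(mm); return [(ce[i].round(2),st[i]) for i in range(1,n) if st[i][4]>=amin]
for n,boxes in (("top",[(125,160,120,120),(340,165,110,120)]),("scene",[(330,140,120,80),(70,160,130,160)])):
    c=d[n]; im=c["img"].astype(int); br=im.min(2); 
    for b in boxes:
        print(n,b)
        for t in (155,170): print(t,[(tuple(x[0]),*x[1]) for x in blobs(c,br>t,*b,8)])
    print("dark",[(tuple(x[0]),*x[1]) for x in blobs(c,im.max(2)<75,*boxes[0],8)])
c=d["top"]; print("up",c["orientation"])
E
```

```text
top (125, 160, 120, 120)
155 [((np.float64(174.32), np.float64(212.93)), np.int32(161), np.int32(198), np.int32(38), np.int32(35), np.int32(101)), ((np.float64(182.39), np.float64(214.87)), np.int32(172), np.int32(205), np.int32(22), np.int32(21), np.int32(381)), ((np.float64(188.53), np.float64(226.51)), np.int32(172), np.int32(214), np.int32(28), np.int32(19), np.int32(51))]
170 [((np.float64(182.01), np.float64(214.95)), np.int32(172), np.int32(205), np.int32(21), np.int32(21), np.int32(350))]
top (340, 165, 110, 120)
155 [((np.float64(427.17), np.float64(214.33)), np.int32(424), np.int32(211), np.int32(8), np.int32(7), np.int32(42)), ((np.float64(410.97), np.float64(220.03)), np.int32(408), np.int32(217), np.int32(7), np.int32(7), np.int32(39)), ((np.float64(389.36), np.float64(226.55)), np.int32(386), np.int32(223), np.int32(8), np.int32(8), np.int32(42)), ((np.float64(370.53), np.float64(232.81)), np.int32(367), np.int32(229), np.int32(8), np.int32(8), np.int32(43))]
170 []
dark [((np.float64(221.84), np.float64(231.79)), np.int32(208), np.int32(189), np.int32(28), np.int32(85)
[... 2275 characters left out ...]
2(950)), ((np.float64(387.33), np.float64(173.56)), np.int32(385), np.int32(173), np.int32(6), np.int32(2), np.int32(9)), ((np.float64(371.08), np.float64(181.5)), np.int32(369), np.int32(175), np.int32(6), np.int32(14), np.int32(24)), ((np.float64(397.31), np.float64(182.59)), np.int32(393), np.int32(175), np.int32(8), np.int32(16), np.int32(29)), ((np.float64(363.22), np.float64(183.89)), np.int32(362), np.int32(178), np.int32(5), np.int32(12), np.int32(18)), ((np.float64(401.83), np.float64(180.67)), np.int32(400), np.int32(178), np.int32(4), np.int32(7), np.int32(12))]
up [[-0.0251986  -0.99654365  0.07915674]
 [-0.99964119  0.02583801  0.00706369]
 [-0.00908453 -0.07895034 -0.99683716]]
```

```bash
python3 - <<'E'
from h import *
np.set_printoptions(precision=1,suppress=True)
d=pickle.load(open("s0.pkl","rb")); T,S=d["top"],d["scene"]
for c in (T,S): print("ori",c["orientation"].round(3).tolist())
w1=plane(T,182.3,214.9,70); w2=plane(S,384.64,182.7,70); print("win",w1,w2,tri(T,(182.3,214.9),S,(384.64,182.7)))
print("tube top tri",tri(T,(410.97,220.03),S,(109.28,211.24)), plane(T,410.97,220.03,161),plane(S,109.28,211.24,161))
for p,q in (((427.17,214.33),(86.4,232.4)),((389.36,226.55),(136.73,209.58)),((370.53,232.81),(160,198.93))):
    print("short",plane(T,*p,137),plane(S,*q,137),tri(T,p,S,q))
n1=plane(T,196.15,251.22,78); n2=plane(S,349.64,162.75,78); print("plate",n1,n2,np.linalg.norm((n1-w1)[:2]),np.linalg.norm((n2-w2)[:2]))
cu=lambda u,v,x0,y0,k:(x0+(u+.5)/k-.5,y0+(v+.5)/k-.5)
for nm,(u,v) in dict(bl=(327,463),br=(384,440),mid=(352,452)).items():
    p=plane(T,*cu(u,v,125,160,5),78); print(nm,p,np.linalg.norm((p-w1)[:2]),np.degrees(np.arctan2(*(p-w1)[1::-1])))
# corners of light base top
for u,v in ((158,40),(547,148),(418,572),(32,462)): print("corner",plane(T,*cu(u,v,125,160,5),70))
# knob top
k1=plane(T,*cu(150,376,125,160,5),124);k2=plane(S,*cu(414,52,315,135,5),124);k3=plane(T,*cu(168,378,125,160,5),84)
for k in (k1,k2,k3): print("knob",k,np.linalg.norm((k-w1)[:2]),np.degrees(np.arctan2(*(k-w1)[1::-1])))
# obstacles
for nm,u,v,z in (("bottle",288,174,140),("tall",279.5,219.5,96),("low",282,264,64)): print(nm,plane(T,u,v,z))
for nm,u,v,z in (("pinktop",425,272.5,161),("pinkfoot",407,269,0),("greentop",393.5,273.5,161),("greenfoot",379.5,269,0),("br1",394.5,179,161),("br1f",381,187,0),("br2",417,179.5,161),("br2f",401,187.5,0)): print(nm,plane(T,u,v,z))
E
```

```text
ori [[-0.025, -0.997, 0.079], [-1.0, 0.026, 0.007], [-0.009, -0.079, -0.997]]
ori [[0.39, 0.592, -0.705], [0.921, -0.262, 0.289], [-0.014, -0.762, -0.647]]
win [575.2 275.1  70. ] [576.1 273.9  70. ] (array([575.1, 275. ,  69.1]), np.float64(0.5924690067428334))
tube top tri (array([ 541.4, -307.6,  159.7]), np.float64(0.9855034142947049)) [ 541.5 -306.7  161. ] [ 542.8 -308.   161. ]
short [ 555.8 -355.2  137. ] [ 555.5 -356.   137. ] (array([ 555.8, -355.6,  137. ]), np.float64(0.8640806249924222))
short [ 527.7 -259.3  137. ] [ 528.  -260.2  137. ] (array([ 527.6, -259.8,  136.5]), np.float64(0.8279951288609583))
short [ 513.2 -211.7  137. ] [ 513.9 -212.3  137. ] (array([ 513.2, -212. ,  136.4]), np.float64(0.4404482846036424))
plate [477.6 237.3  78. ] [484.9 234.6  78. ] 104.6830158908882 99.33620299596373
bl [475.4 253.6  78. ] 102.08037603627511 -167.82500613311979
br [486.7 223.3  78. ] 102.4935644149638 -149.65053226507794
mid [480.9 240.3  78. ] 100.54848939062887 -159.7509706510803
corner [705.2 344.8  70. ]
corner [640.8 135.4  70. ]
corner [416.7 207.6  70. ]
corner [479.8 412.6  70. ]
knob [522.4 333.2 124. ] 78.56493481942438 132.2500053247853
knob [523.7 333.5 124. ] 77.87818388783302 131.4182783176285
knob [522.2 335.8  84. ] 80.59306716858195 131.12275740708702
bottle [666.6  -9.4 140. ]
tall [554.7  15.1  96. ]
low [437.8  11.7  64. ]
pinktop [ 413.5 -334.2  161. ]
pinkfoot [ 412.1 -337.9    0. ]
greentop [ 412.9 -258.   161. ]
greenfoot [ 414.  -261.1    0. ]
br1 [ 643.7 -271.2  161. ]
br1f [ 645.3 -275.5    0. ]
br2 [ 641.  -326.5  161. ]
br2f [ 642.4 -332.2    0. ]
```

```bash
cat >> h.py <<'E'
def units(targets, s=None):
    """targets: (x,y,z,yaw of tool y axis deg or None)"""
    s=s or env.state(); R=s["ee_rot"]; p=s["tcp_pos"]; a0=np.degrees(np.arctan2(R[1,1],R[0,1]))
    print("t",round(s["time"],2),"tcp",p.round(1),"yawY",a0.round(2),"w",round(s["width"],1),"F",s["wrist_force"].round(1),"tilt",np.degrees(np.arccos(-R[2,2])).round(2),"q",np.round(s["joint_pos"],2))
    for x,y,z,a in targets:
        t=R.T@(np.array([x,y,z])-p)/25; sp=0 if a is None else -(((a-a0)+180)%360-180)/10
        print((x,y,z,a),"->",t.round(3),round(sp,3))
E
python3 - <<'E'
from h import *
units([(450,-350,260,-40),(510,-20,260,0),(522.2,334.7,200,41.5),(522.2,334.7,92,41.5)])
E
```

```text
t 0.15 tcp [ 168.3 -601.5  222. ] yawY -74.37 w 87.8 F [ 0.6 -0.7 -0.3] tilt 0.07 q [ 1.23  0.41 -0.01  1.6   0.01  1.13 -0.08]
(450, -350, 260, -40) -> [13.564 -6.655 -1.512] -3.437
(510, -20, 260, 0) -> [ 19.432 -18.72   -1.499] -7.437
(522.2, 334.7, 200, 41.5) -> [ 23.724 -32.249   0.917] -11.587
(522.2, 334.7, 92, 41.5) -> [ 23.725 -32.244   5.237] -11.587
```

Call:
jog_arm([
  [[0,1.9,-0.9,-0.5,-0.4],[0,3.8,-1.9,-1.0,-0.9],[0,5.8,-2.8,-1.5,-1.4],[0,7.7,-3.8,-1.5,-1.9],[0,9.7,-4.8,-1.5,-2.4],[0,11.6,-5.7,-1.5,-2.9],[0,13.5,-6.7,-1.5,-3.4],[0,14.5,-8.5,-1.5,-4.0],[0,15.2,-10.5,-1.5,-4.7],[0,16.0,-12.5,-1.5,-5.4]],
])

```text
time: 1.4
tcp_pos: [469.1, -191.1, 259.6]
ee_rot: [[0.344, 0.939, -0.001], [0.939, -0.344, 0.001], [0.001, -0.001, -1.0]]
wrist_force: [0.3, -0.8, 0.4]
width: 87.9
```

```bash
python3 - <<'E'
from h import *
units([(510,-20,260,0),(522.2,334.7,220,41.5),(522.2,334.7,92,41.5)])
E
```

```text
t 1.4 tcp [ 469.1 -191.1  259.6] yawY -20.14 w 87.9 F [ 0.3 -0.8  0.4] tilt 0.08 q [ 0.66  0.21 -0.43  1.8   0.09  1.15 -0.15]
(510, -20, 260, 0) -> [ 6.99  -0.821 -0.009] -2.014
(522.2, 334.7, 220, 41.5) -> [20.477 -5.247  1.608] -6.164
(522.2, 334.7, 92, 41.5) -> [20.472 -5.241  6.728] -6.164
```

Call:
jog_arm([
  [[0,2.3,-0.3,0,-0.7],[0,4.6,-0.5,0,-1.4],[0,7.0,-0.8,0,-2.0],[0,9.2,-1.6,0.2,-2.7],[0,11.5,-2.3,0.5,-3.4],[0,13.7,-3.0,0.8,-4.1],[0,16.0,-3.8,1.1,-4.8],[0,18.2,-4.5,1.4,-5.5],[0,20.48,-5.25,1.6,-6.15],[0,20.48,-5.25,1.6,-6.15]],
])

```text
time: 2.65
tcp_pos: [519.6, 340.2, 219.1]
ee_rot: [[-0.667, 0.745, -0.004], [0.745, 0.667, 0.004], [0.005, -0.0, -1.0]]
wrist_force: [0.2, -0.9, -0.3]
width: 87.5
```

```bash
python3 - <<'E'
from h import *
units([(522.2,334.7,220,41.5),(522.2,334.7,92,41.5)])
d={n:env.snapshot(n) for n in ("wrist","scene","top")}; pickle.dump(d,open("s1.pkl","wb"))
cv2.imwrite("pics/wrist1.png",d["wrist"]["img"][:,:,::-1])
w=d["wrist"];print(proj(w,(522.2,334.7,124)),proj(w,(522.2,334.7,84)),proj(w,(575.2,274.8,70)),proj(w,(481.5,239.8,78)),w["eye"])
E
```

```text
t 2.65 tcp [519.6 340.2 219.1] yawY 41.85 w 87.5 F [ 0.2 -0.9 -0.3] tilt 0.31 q [-0.11  0.53 -0.79  1.57  0.38  1.21 -0.24]
(522.2, 334.7, 220, 41.5) -> [-0.234 -0.068 -0.036] 0.035
(522.2, 334.7, 92, 41.5) -> [-0.262 -0.067  5.084] 0.035
(np.float64(277.7079204002114), np.float64(223.9250002124673)) (np.float64(277.8484397549797), np.float64(208.50396190241153)) (np.float64(277.4918401748811), np.float64(286.2939930731895)) (np.float64(172.27248012724405), np.float64(253.78047264882662)) [463.92875122 401.10665318 383.49651159]
```

View pics/wrist1.png

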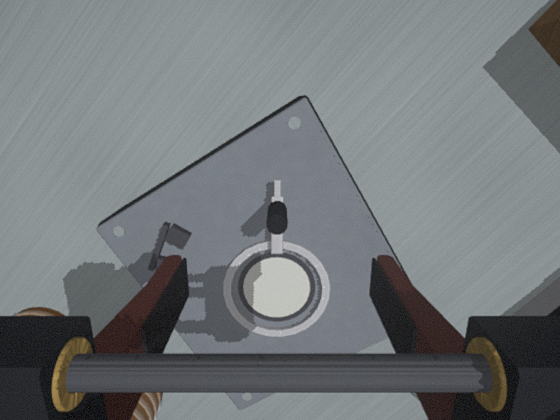

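The wrist view shows the knob at (277,217) midway between the fingers, where I projected it, and the window at (277,287). I descend around the knob.

Call:
jog_arm([
  [[0,-0.2,-0.05,0.8,0],[0,-0.26,-0.07,1.8,0],[0,-0.26,-0.07,2.8,0],[0,-0.26,-0.07,3.8,0],[0,-0.26,-0.07,4.6,0],[0,-0.26,-0.07,5.1,0],[0,-0.26,-0.07,5.1,0],[100,-0.26,-0.07,5.1,0],[150,-0.26,-0.07,5.1,0],[150,-0.26,-0.07,5.1,0]],
])

```text
time: 4.05
tcp_pos: [525.4, 328.0, 92.8]
ee_rot: [[-0.66, 0.751, -0.0], [0.751, 0.66, 0.0], [0.001, 0.0, -1.0]]
wrist_force: [0.9, -0.1, -0.9]
width: 61.3
```

```bash
python3 - <<'E'
from h import *
units([(522.2,334.7,92,41.5)])
d={n:env.snapshot(n) for n in ("wrist","top")}
cv2.imwrite("pics/wrist2.png",d["wrist"]["img"][:,:,::-1])
E
```

```text
t 4.05 tcp [525.4 328.   92.8] yawY 41.29 w 61.3 F [ 0.9 -0.1 -0.9] tilt 0.03 q [-0.14  0.65 -0.72  1.7   0.49  0.98 -0.32]
(522.2, 334.7, 92, 41.5) -> [0.288 0.08  0.034] -0.021
```

View pics/wrist2.png

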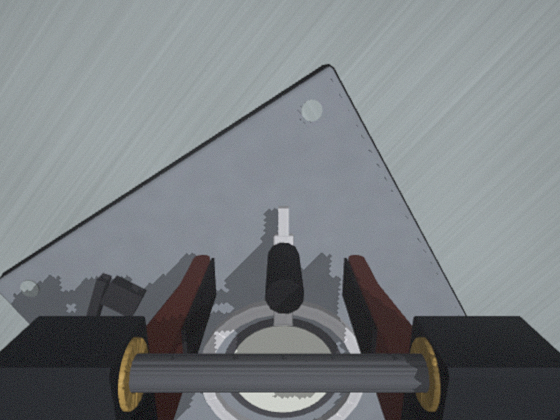

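The knob sits midway between the fingers laterally, but the TCP is 7 mm too far toward the window: the arm was still settling when the call began. I correct that and close.

Call:
jog_arm([
  [[100,0.2,0.05,0,0],[100,0.29,0.08,0,0],[130,0.29,0.08,0,0],[170,0.29,0.08,0,0],[200,0.29,0.08,0,0],[230,0.29,0.08,0,0],[230,0.29,0.08,0,0],[230,0.29,0.08,0,0],[230,0.29,0.08,0,0],[230,0.29,0.08,0,0]],
])

```text
time: 5.4
tcp_pos: [522.1, 334.5, 92.5]
ee_rot: [[-0.66, 0.751, -0.001], [0.751, 0.66, 0.0], [0.001, -0.0, -1.0]]
wrist_force: [0.6, -0.6, -0.3]
width: 15.3
```

```bash
python3 - <<'E'
from h import *
s=env.state(); W=np.array([575.2,274.8])
r=s["tcp_pos"][:2]-W; a0=np.degrees(np.arctan2(r[1],r[0])); print("r",np.linalg.norm(r),"ang",a0)
y0=np.degrees(np.arctan2(s["ee_rot"][1,1],s["ee_rot"][0,1]))
T=[]
for da in np.arange(5,71,5): 
    a=np.radians(a0+da); T.append((W[0]+80*np.cos(a),W[1]+80*np.sin(a),s["tcp_pos"][2],y0+da))
units(T,s)
E
```

```text
r 79.92150941420306 ang 131.63780291213598
t 5.4 tcp [522.1 334.5  92.5] yawY 41.28 w 15.3 F [ 0.6 -0.6 -0.3] tilt 0.04 q [-0.15  0.65 -0.71  1.7   0.49  0.98 -0.33]
(np.float64(517.0377725582991), np.float64(329.7286382410839), np.float64(92.53749811834952), np.float64(46.2845950720387)) -> [-0.011 -0.279  0.   ] -0.5
(np.float64(512.4717511293524), np.float64(324.4504460566276), np.float64(92.53749811834952), np.float64(51.2845950720387)) -> [-0.049 -0.555  0.   ] -1.0
(np.float64(508.3831295506634), np.float64(318.7943839979214), np.float64(92.53749811834952), np.float64(56.2845950720387)) -> [-0.111 -0.828  0.   ] -1.5
(np.float64(504.8030247012233), np.float64(312.8034981124556), np.float64(92.53749811834952), np.float64(61.2845950720387)) -> [-0.197 -1.093  0.   ] -2.0
(np.float64(501.7586833406628), np.float64(306.5233826592145), np.float64(92.53749811834952), np.float64(66.2845950720387)) -> [-0.305 -1.351  0.   ] -2.5
(np.float64(499.2732747449593), np.float64(300.0018331088346), np.float64(92.53749811834952), np.float64(71.2845950720387)) -> [-0.435 -1.597  0.   ] -3.0
(np.
[... 545 characters left out ...]
49811834952), np.float64(91.2845950720387)) -> [-1.155 -2.444  0.   ] -5.0
(np.float64(495.7362627560294), np.float64(265.55259694718586), np.float64(92.53749811834952), np.float64(96.2845950720387)) -> [-1.378 -2.613  0.   ] -5.5
(np.float64(496.8446105485559), np.float64(258.6620650666662), np.float64(92.53749811834952), np.float64(101.2845950720387)) -> [-1.614 -2.761  0.   ] -6.0
(np.float64(498.5492901670856), np.float64(251.89435261534064), np.float64(92.53749811834952), np.float64(106.2845950720387)) -> [-1.862 -2.889  0.   ] -6.5
(np.float64(500.8373279704078), np.float64(245.30096597142037), np.float64(92.53749811834952), np.float64(111.2845950720387)) -> [-2.121 -2.994  0.   ] -7.0
```

Held (15.3 mm). I swing the first 40° along the arc, with the tool turning along with it.

Call:
jog_arm([
  [[230,-0.01,-0.28,0,-0.5],[230,-0.05,-0.56,0,-1.0],[230,-0.11,-0.83,0,-1.5],[230,-0.2,-1.09,0,-2.0],[230,-0.31,-1.35,0,-2.5],[230,-0.44,-1.6,0,-3.0],[230,-0.59,-1.83,0,-3.5],[230,-0.76,-2.05,0,-4.0],[230,-0.76,-2.05,0,-4.0],[230,-0.76,-2.05,0,-4.0]],
])

```text
time: 6.65
tcp_pos: [495.9, 286.2, 92.5]
ee_rot: [[-0.988, 0.153, -0.001], [0.153, 0.988, -0.0], [0.001, -0.001, -1.0]]
wrist_force: [-2.1, -1.6, 1.2]
width: 15.2
```

```bash
python3 - <<'E'
from h import *
d={n:env.snapshot(n) for n in ("wrist","top","scene")}; pickle.dump(d,open("s3.pkl","wb"))
cv2.imwrite("pics/wrist3.png",d["wrist"]["img"][:,:,::-1])
s=env.state(); W=np.array([575.2,274.8])
r=s["tcp_pos"][:2]-W; a0=np.degrees(np.arctan2(r[1],r[0])); print("r",np.linalg.norm(r),"ang",a0)
units([],s)
w=d["wrist"]
for p in ((575.2,274.8,70),(481.5,239.8,78),(481.5,239.8,70)): print(proj(w,p))
E
```

```text
r 80.11624034480789 ang 171.67540173712635
t 6.8 tcp [495.9 286.4  92.5] yawY 81.24 w 15.4 F [-1.3 -1.5  1.3] tilt 0.06 q [ 0.03  0.64 -0.9   1.81  0.6   0.98  0.3 ]
(np.float64(280.8201834567958), np.float64(378.32429169047504))
(np.float64(186.4519788427945), np.float64(250.94115330522712))
(np.float64(189.97690363304343), np.float64(245.06121834272727))
```

View pics/wrist3.png

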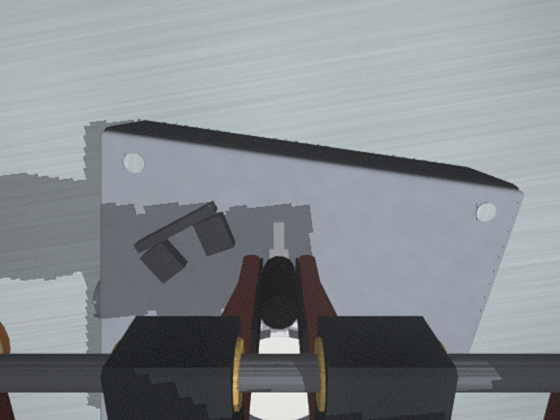

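```bash
python3 - <<'E'
from h import *
d=pickle.load(open("s3.pkl","rb")); im=d["wrist"]["img"].copy()
c=dict(d["wrist"]); g=np.clip(im.astype(float)*1.8,0,255).astype(np.uint8); c["img"]=g
crop(c,120,190,190,120,4,"notch3")
E
```

```text
(no output)
```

View pics/notch3.png

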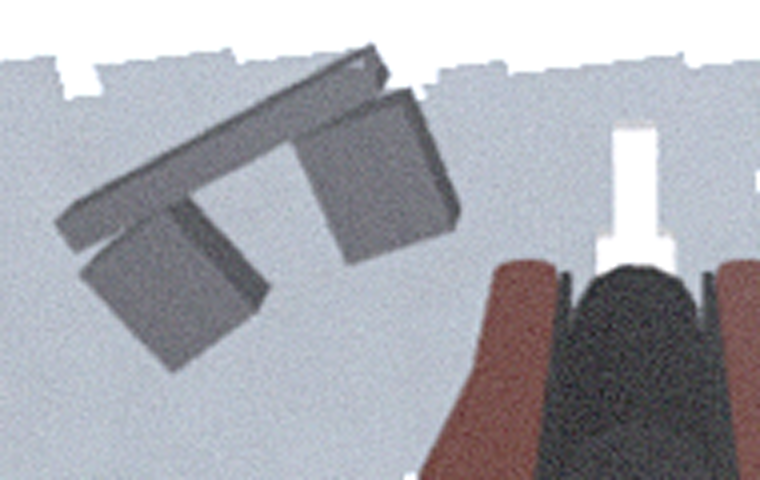

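```bash
python3 - <<'E'
from h import *
d=pickle.load(open("s3.pkl","rb")); c=d["wrist"]; W=np.array([575.2,274.8])
for n,(u,v) in dict(Lin=(175,205),Lout=(255,312),Rin=(297,145),Rout=(348,265),Rfar1=(406,92),Rfar2=(450,232),Lfar1=(80,270),Lfar2=(175,372)).items():
    p=plane(c,120+(u+.5)/4-.5,190+(v+.5)/4-.5,78)[:2]-W; print(n,(p+W).round(1),np.linalg.norm(p).round(1),(np.degrees(np.arctan2(p[1],p[0]))%360).round(1))
for z in (80,84):
  p=plane(c,120+635/4,190+125/4,z)[:2]-W; print("pointer",z,np.linalg.norm(p),np.degrees(np.arctan2(p[1],p[0])))
E
```

```text
Lin [474.2 229.4] 110.7 204.2
Lout [490.5 236. ] 93.1 204.6
Rin [468.7 246.6] 110.2 194.8
Rout [485.8 249.5] 92.9 195.8
Rfar1 [463.9 261.7] 112.1 186.7
Rfar2 [483.3 263.5] 92.6 187.0
Lfar1 [481.2 214.9] 111.5 212.5
Lfar2 [497.4 223.5] 93.2 213.4
pointer 80 104.10119116084256 171.81834250685648
pointer 84 105.4498498280575 171.8070028356913
```

Notch edges lie at 195.3° and 204.4°, so its middle is at 199.9°. The pointer stands at 171.8°, which leaves 28.1° to go.

```bash
python3 - <<'E'
from h import *
s=env.state(); W=np.array([575.2,274.8]); a0=171.75
y0=np.degrees(np.arctan2(s["ee_rot"][1,1],s["ee_rot"][0,1])); T=[]
for da in (4,8,12,16,20,24,28.1):
    a=np.radians(a0+da); T.append((W[0]+80*np.cos(a),W[1]+80*np.sin(a),s["tcp_pos"][2],y0+da))
units(T,s)
E
```

```text
t 6.8 tcp [495.9 286.4  92.5] yawY 81.24 w 15.4 F [-1.3 -1.5  1.3] tilt 0.06 q [ 0.03  0.64 -0.9   1.81  0.6   0.98  0.3 ]
(np.float64(495.41998519204117), np.float64(280.7286792156319), np.float64(92.52156546882503), np.float64(85.24192143604661)) -> [-0.014 -0.227  0.   ] -0.4
(np.float64(495.2007615423413), np.float64(275.14906474277973), np.float64(92.52156546882503), np.float64(89.24192143604661)) -> [-0.04  -0.449  0.   ] -0.8
(np.float64(495.37128614091176), np.float64(269.5677496615886), np.float64(92.52156546882503), np.float64(93.24192143604661)) -> [-0.081 -0.669  0.   ] -1.2
(np.float64(495.93072820904945), np.float64(264.0119255781022), np.float64(92.52156546882503), np.float64(97.24192143604661)) -> [-0.136 -0.885  0.   ] -1.6
(np.float64(496.87636220123335), np.float64(258.50865990878583), np.float64(92.52156546882503), np.float64(101.24192143604661)) -> [-0.207 -1.097  0.   ] -2.0
(np.float64(498.2035810837083), np.float64(253.08476401079406), np.float64(92.52156546882503), np.float64(105.24192143604661)) -> [-2.930e-01 -1.303e+00  1.000e-03] -2.4
(np.float64(499.9532155095644), np.float64(247.63529083811252), np.float64(92.52156546882503), np.float64(109.34192143604662)) -> [-3.950e-01 -1.508e+00  1.000e-03] -2.81
```

Call:
jog_arm([
  [[230,-0.01,-0.23,0,-0.4],[230,-0.04,-0.45,0,-0.8],[230,-0.08,-0.67,0,-1.2],[230,-0.14,-0.885,0,-1.6],[230,-0.21,-1.1,0,-2.0],[230,-0.29,-1.3,0,-2.4],[230,-0.395,-1.51,0,-2.81],[230,-0.395,-1.51,0,-2.81],[230,-0.395,-1.51,0,-2.81],[230,-0.395,-1.51,0,-2.81]],
])

```text
time: 8.05
tcp_pos: [499.7, 247.5, 92.5]
ee_rot: [[-0.944, -0.33, -0.001], [-0.33, 0.944, -0.001], [0.001, -0.001, -1.0]]
wrist_force: [-2.4, -2.3, 3.5]
width: 15.5
```

```bash
python3 - <<'E'
from h import *
d={n:env.snapshot(n) for n in ("wrist","scene")}; pickle.dump(d,open("s4.pkl","wb"))
units([(500,247.6,92.5,None)])
c=dict(d["wrist"]); c["img"]=np.clip(c["img"].astype(float)*1.8,0,255).astype(np.uint8)
crop(c,190,190,190,150,4,"notch4")
E
```

```text
t 8.15 tcp [499.7 247.5  92.5] yawY 109.32 w 15.1 F [-3.8 -3.1  2.5] tilt 0.09 q [ 0.18  0.68 -1.02  1.84  0.68  1.02  0.78]
(500, 247.6, 92.5, None) -> [-0.011  0.001  0.001] 0
```

View pics/notch4.png

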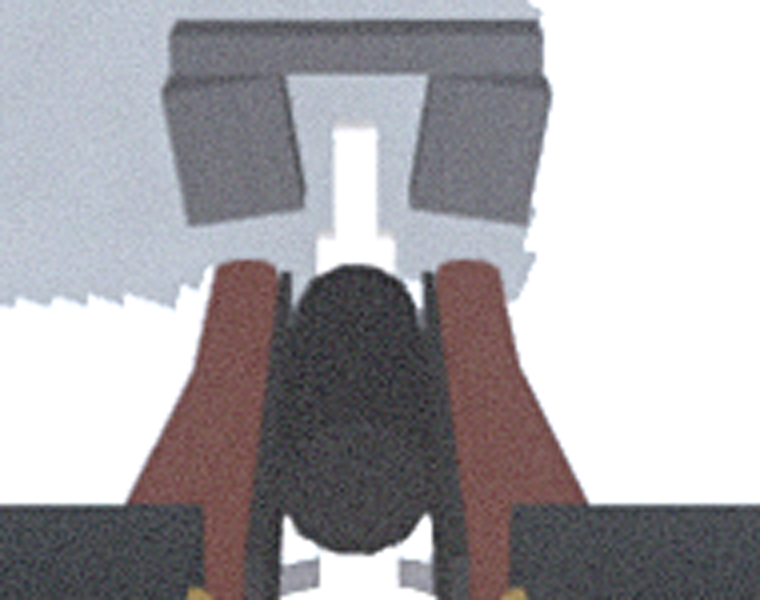

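The pointer (355) is centred between the notch walls (302 and 412, middle 357). I release and rise.

Call:
jog_arm([
  [[230,0,0,0,0],[150,0,0,0,0],[80,0,0,0,0],[0,0,0,0,0],[0,0,0,0,0],[0,0,0,-1,0],[0,0,0,-3,0],[0,0,0,-5,0],[0,0,0,-7,0],[0,0,0,-7,0]],
])

```text
time: 9.4
tcp_pos: [501.1, 249.2, 271.2]
ee_rot: [[-0.944, -0.331, 0.004], [-0.331, 0.944, 0.002], [-0.005, 0.0, -1.0]]
wrist_force: [-0.1, -0.2, 0.0]
width: 87.9
```

```bash
python3 - <<'E'
from h import *
d={n:env.snapshot(n) for n in ("wrist","scene","top")}; pickle.dump(d,open("s5.pkl","wb"))
# jaw along rack x: 16.7 or 196.7
units([(510,0,280,63),(541.5,-307.3,260,16.7),(541.5,-307.3,120,16.7)])
c=dict(d["wrist"]); c["img"]=np.clip(c["img"].astype(float)*1.6,0,255).astype(np.uint8)
crop(c,180,150,200,150,4,"notch5")
E
```

```text
t 9.55 tcp [499.7 247.1 266.5] yawY 109.3 w 88.1 F [ 0.3  0.2 -0. ] tilt 0.16 q [ 0.28  0.5  -1.16  1.65  0.48  1.31  0.94]
(510, 0, 280, 63) -> [ 2.88  -9.464 -0.521] 4.63
(541.5, -307.3, 260, 16.7) -> [  5.752 -21.48    0.302] 9.26
(541.5, -307.3, 120, 16.7) -> [  5.739 -21.473   5.902] 9.26
```

View pics/notch5.png

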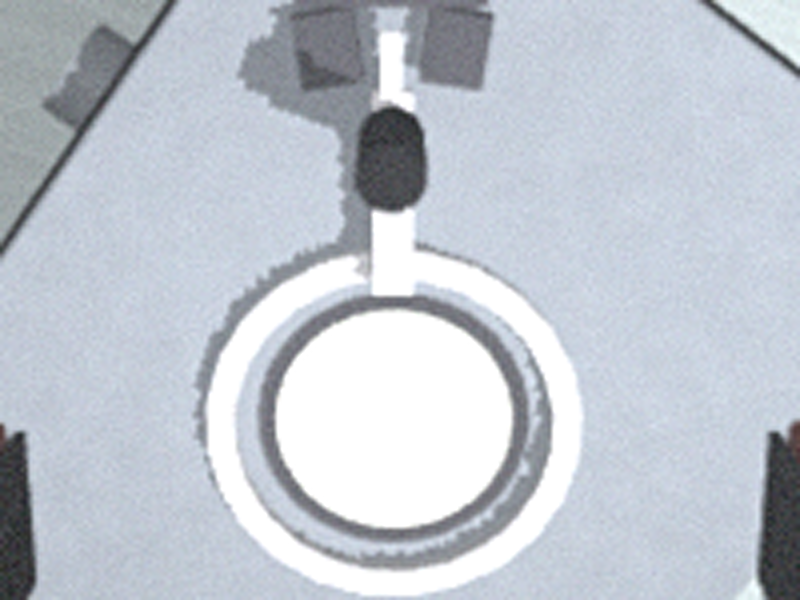

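The lever stays in the notch after release: the pointer at x≈391 lies between the blocks. Now I go over to the tube.

Call:
jog_arm([
  [[0,0.6,-2.0,-0.3,1.0],[0,1.2,-4.3,-0.5,2.0],[0,1.9,-6.6,-0.5,3.0],[0,2.5,-8.8,-0.4,4.0],[0,3.1,-11.1,-0.3,5.0],[0,3.7,-13.4,-0.2,6.0],[0,4.3,-15.7,-0.1,7.0],[0,4.9,-18.0,0.1,8.0],[0,5.4,-20.0,0.2,8.8],[0,5.7,-21.2,0.3,9.2]],
])

```text
time: 10.8
tcp_pos: [539.0, -303.5, 257.4]
ee_rot: [[-0.291, 0.957, -0.005], [0.957, 0.291, -0.001], [0.0, -0.005, -1.0]]
wrist_force: [-0.2, 0.6, 0.6]
width: 87.9
```

```bash
python3 - <<'E'
from h import *
w=pickle.load(open("s5.pkl","rb"))["wrist"]; print("win from wrist",plane(w,278.6,254.2,70))
d={n:env.snapshot(n) for n in ("wrist","scene")}
d["wrist"]=env.snapshot("wrist"); pickle.dump(d,open("s6.pkl","wb"))
units([(541.5,-307.3,260,16.7),(541.5,-307.3,120,16.7)])
cv2.imwrite("pics/wrist6.png",d["wrist"]["img"][:,:,::-1]); w=d["wrist"]
print(proj(w,(541.5,-307.3,161)),proj(w,(541.5,-307.3,116)))
E
```

```text
win from wrist [574.59762204 274.76690681  70.        ]
t 10.95 tcp [ 539.2 -301.8  257.4] yawY 17.15 w 88.0 F [0.2 1.1 0.4] tilt 0.3 q [ 0.93  0.47 -0.72  1.53  0.32  1.27  0.47]
(541.5, -307.3, 260, 16.7) -> [-0.239  0.022 -0.103] 0.045
(541.5, -307.3, 120, 16.7) -> [-0.246  0.051  5.497] 0.045
(np.float64(283.733919815568), np.float64(219.2498409181264)) (np.float64(283.3669646001609), np.float64(202.53437831867848))
```

View pics/wrist6.png

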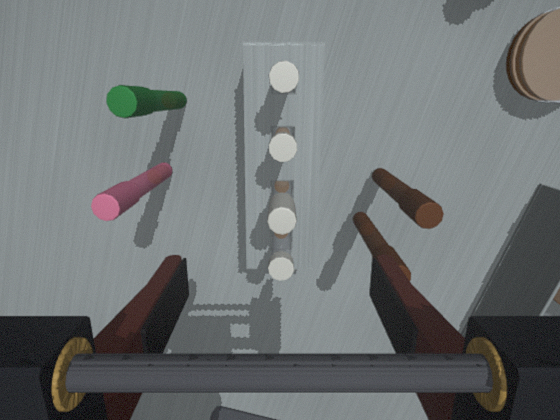

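The caps appear at (284,76), (282,147), (281,220) and (281,268). The one at (281,220) is the long white-capped tube: it is visibly larger, it matches my prediction of (284,219), and the scene crop showed the long cap there. The green, pink and brown ones are look-alikes. I descend with the jaws across the rack.

```bash
python3 - <<'E'
from h import *
c=pickle.load(open("s6.pkl","rb"))["wrist"]; crop(c,230,50,130,130+110,2.4,"tubes6")
s=pickle.load(open("s6.pkl","rb"))["scene"]; crop(s,60,150,150,120,5,"tubes6s")
E
```

```text
(no output)
```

View pics/tubes6s.png

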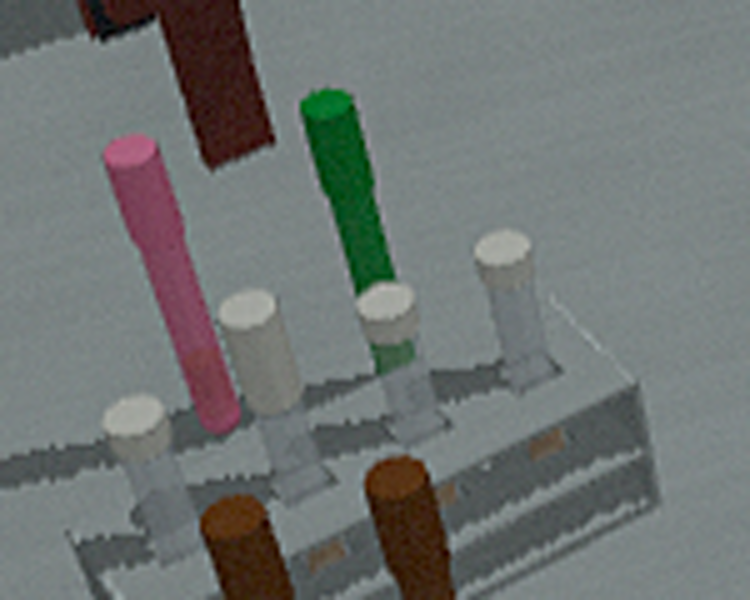

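The crop confirms it: only the white one at (250,350) has a long cap, and it is the second from the near end.

Call:
jog_arm([
  [[0,-0.24,0.0,0.5,0],[0,-0.24,0.0,1.5,0],[0,-0.24,0.0,2.5,0],[0,-0.24,0.0,3.5,0],[0,-0.24,0.0,4.5,0],[0,-0.24,0.0,5.2,0],[0,-0.24,0.0,5.5,0],[0,-0.24,0.0,5.5,0],[0,-0.24,0.0,5.5,0],[0,-0.24,0.0,5.5,0]],
])

```text
time: 12.2
tcp_pos: [540.7, -307.7, 120.8]
ee_rot: [[-0.295, 0.956, -0.004], [0.956, 0.295, -0.001], [0.0, -0.004, -1.0]]
wrist_force: [-0.3, -0.1, -0.5]
width: 88.0
```

```bash
python3 - <<'E'
from h import *
units([(541.5,-307.3,120,16.7)])
d={n:env.snapshot(n) for n in ("wrist","scene")}
cv2.imwrite("pics/wrist7.png",d["wrist"]["img"][:,:,::-1])
w=d["wrist"];print(proj(w,(541.5,-307.3,161)),proj(w,(541.5,-307.3,116)))
E
```

```text
t 12.2 tcp [ 540.7 -307.7  120.8] yawY 17.15 w 88.0 F [-0.3 -0.1 -0.5] tilt 0.24 q [ 0.9   0.6  -0.66  1.67  0.42  1.02  0.39]
(541.5, -307.3, 120, 16.7) -> [0.006 0.037 0.031] 0.045
(np.float64(283.592480689957), np.float64(322.5709020781799)) (np.float64(282.8277876582914), np.float64(270.1791896918673))
```

View pics/wrist7.png

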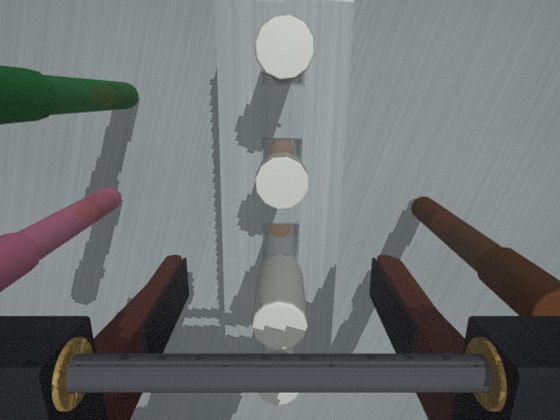

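The cap at (280,322) is between the fingers. I close.

Call:
jog_arm([
  [[80,0,0,0,0],[120,0,0,0,0],[160,0,0,0,0],[190,0,0,0,0],[220,0,0,0,0],[220,0,0,0,0],[220,0,0,0,0],[220,0,0,0,0],[220,0,0,0,0],[220,0,0,0,0]],
])

```text
time: 13.55
tcp_pos: [540.5, -307.7, 120.5]
ee_rot: [[-0.295, 0.956, -0.005], [0.956, 0.295, -0.001], [0.001, -0.005, -1.0]]
wrist_force: [-0.8, -0.4, -0.9]
width: 21.6
```

Call:
jog_arm([
  [[220,0,0,-0.3,0],[220,0,0,-0.9,0],[220,0,0,-1.6,0],[220,0,0,-2.4,0],[220,0,0,-3.3,0],[220,0,0,-4.2,0],[220,0,0,-5.2,0],[220,0,0,-6.1,0],[220,0,0,-6.6,0],[220,0,0,-6.6,0]],
])

```text
time: 14.8
tcp_pos: [541.6, -307.6, 286.7]
ee_rot: [[-0.295, 0.956, -0.003], [0.956, 0.295, -0.002], [-0.001, -0.003, -1.0]]
wrist_force: [-0.7, 0.6, -0.3]
width: 21.5
```

```bash
python3 - <<'E'
from h import *
for _ in range(4): env.snapshot("top")
d={n:env.snapshot(n) for n in ("wrist","scene","top")}; pickle.dump(d,open("s8.pkl","wb"))
units([(555,0,286,60),(574.9,274.8,286,109),(574.9,274.8,195,109)])
cv2.imwrite("pics/scene8.png",d["scene"]["img"][:,:,::-1])
E
```

```text
t 15.15 tcp [ 540.9 -307.5  284.8] yawY 17.15 w 21.7 F [ 0.9 -0.6  0.1] tilt 0.32 q [ 0.94  0.46 -0.72  1.48  0.31  1.32  0.49]
(555, 0, 286, 60) -> [11.588  4.163 -0.053] -4.285
(574.9, 274.8, 286, 109) -> [21.857  8.164 -0.059] -9.185
(574.9, 274.8, 195, 109) -> [21.851  8.184  3.581] -9.185
```

View pics/scene8.png

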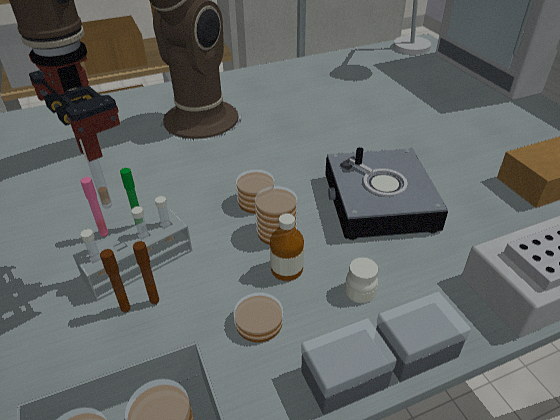

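The tube hangs from the gripper at (103,190), and its foot is by calculation at about 170 mm. I carry it over.

Call:
jog_arm([
  [[220,0.5,0.2,0,-0.2],[220,1.5,0.55,0,-0.6],[220,2.8,1.0,0,-1.1],[220,4.2,1.5,0,-1.7],[220,5.7,2.1,0,-2.3],[220,7.2,2.6,0,-2.9],[220,8.6,3.15,0,-3.4],[220,9.8,3.6,0,-3.9],[220,10.7,3.9,0,-4.2],[220,11.2,4.1,0,-4.4]],
])

```text
time: 16.4
tcp_pos: [556.2, -7.7, 284.8]
ee_rot: [[-0.878, 0.479, -0.005], [0.479, 0.878, -0.0], [0.005, -0.003, -1.0]]
wrist_force: [0.8, -0.4, -0.4]
width: 21.6
```

```bash
python3 - <<'E'
from h import *
units([(574.9,274.8,286,109)])
E
```

```text
t 16.4 tcp [556.2  -7.7 284.8] yawY 61.39 w 21.6 F [ 0.8 -0.4 -0.4] tilt 0.31 q [ 0.66  0.41 -0.98  1.63  0.35  1.3   0.69]
(574.9, 274.8, 286, 109) -> [ 4.754 10.279 -0.055] -4.761
```

Call:
jog_arm([
  [[220,0.4,0.9,0,-0.4],[220,1.0,2.2,0,-1.0],[220,1.7,3.6,0,-1.7],[220,2.4,5.1,0,-2.4],[220,3.1,6.6,0,-3.1],[220,3.7,8.0,0,-3.7],[220,4.2,9.2,0,-4.2],[220,4.6,9.9,0,-4.6],[220,4.75,10.28,0,-4.76],[220,4.75,10.28,0,-4.76]],
])

```text
time: 17.65
tcp_pos: [575.1, 274.6, 284.5]
ee_rot: [[-0.946, -0.325, -0.006], [-0.325, 0.946, -0.0], [0.005, 0.001, -1.0]]
wrist_force: [0.9, -0.2, -0.4]
width: 21.6
```

```bash
python3 - <<'E'
from h import *
for _ in range(4): env.snapshot("top")
d={n:env.snapshot(n) for n in ("wrist","scene","top")}; pickle.dump(d,open("s9.pkl","wb"))
units([(574.9,274.8,286,109),(574.9,274.8,196,109)])
cv2.imwrite("pics/wrist9.png",d["wrist"]["img"][:,:,::-1])
crop(d["scene"],300,60,150,150,4,"sc9")
s=env.state();f=s["tcp_pos"]+[0,0,-114.5]
for n in d: print(n,proj(d[n],f),proj(d[n],f+[0,0,110]))
E
```

```text
t 18.0 tcp [575.3 274.  284.8] yawY 108.91 w 21.5 F [-0.3  0.1 -1.2] tilt 0.29 q [ 0.16  0.62 -1.11  1.43  0.55  1.43  0.95]
(574.9, 274.8, 286, 109) -> [ 0.003  0.036 -0.049] -0.009
(574.9, 274.8, 196, 109) -> [-0.015  0.032  3.551] -0.009
wrist (np.float64(279.26725828796066), np.float64(209.25370399415226)) (np.float64(279.56875929994254), np.float64(272.24020677348744))
scene (np.float64(390.5917814931196), np.float64(144.8269974927398)) (np.float64(398.29219958901547), np.float64(97.52545943919495))
top (np.float64(173.07702924881278), np.float64(212.10157703257164)) (np.float64(160.1001642780572), np.float64(208.38151556578165))
```

View pics/wrist9.png

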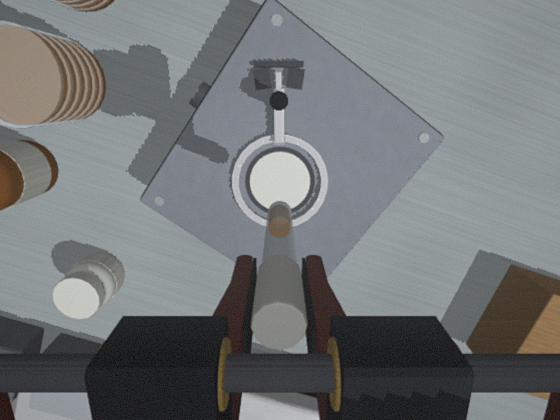

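View pics/sc9.png

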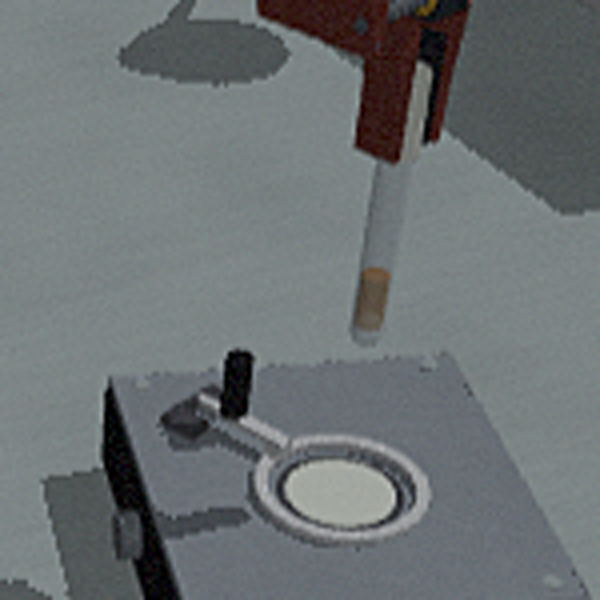

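The foot in the scene view, (391.5,146), agrees with the predicted (390.6,145) to about 1–2 px, and the tube is upright. I lower it gently.

Call:
jog_arm([
  [[220,0,0.03,0.3,0],[220,0,0.03,0.8,0],[220,0,0.03,1.4,0],[220,0,0.03,2.0,0],[220,0,0.03,2.5,0],[220,0,0.03,2.9,0],[220,0,0.03,3.1,0],[220,0,0.03,3.1,0],[220,0,0.03,3.1,0],[220,0,0.03,3.1,0]],
])

```text
time: 19.25
tcp_pos: [574.8, 274.8, 207.7]
ee_rot: [[-0.946, -0.324, -0.004], [-0.324, 0.946, -0.0], [0.004, 0.001, -1.0]]
wrist_force: [0.2, -0.4, -0.0]
width: 21.9
```

```bash
python3 - <<'E'
from h import *
for _ in range(4): env.snapshot("top")
d={n:env.snapshot(n) for n in ("wrist","scene","top")}; pickle.dump(d,open("s10.pkl","wb"))
units([(574.9,274.8,196,109)])
c=dict(d["wrist"]); c["img"]=np.clip(c["img"].astype(float)*1.3,0,255).astype(np.uint8)
crop(c,190,80,180,140,4,"wr10")
crop(d["scene"],320,90,130,130,4.5,"sc10")
s=env.state();f=s["tcp_pos"]+[0,0,-114.5]
for n in d: print(n,proj(d[n],f),proj(d[n],f+[0,0,110]),"win",proj(d[n],(574.9,274.8,70)))
E
```

```text
t 19.6 tcp [574.7 274.6 207.3] yawY 108.91 w 21.2 F [ 0.9 -0.2 -0.3] tilt 0.29 q [ 0.15  0.68 -1.07  1.53  0.61  1.3   0.91]
(574.9, 274.8, 196, 109) -> [-0.014  0.003  0.453] -0.009
wrist (np.float64(278.4776141463592), np.float64(209.09965184982096)) (np.float64(278.40274615197933), np.float64(272.02089884491494)) win (np.float64(278.59220960495884), np.float64(201.67187214700334))
scene (np.float64(385.8872195031414), np.float64(174.11348188182293)) (np.float64(392.8569440234072), np.float64(131.32818419305025)) win (np.float64(384.6817936705061), np.float64(182.32459391270052))
top (np.float64(180.42946897978368), np.float64(214.5160364509284)) (np.float64(169.26167516585213), np.float64(211.34824494737657)) win (np.float64(182.40927327036593), np.float64(215.00749153048534))
```

View pics/wr10.png

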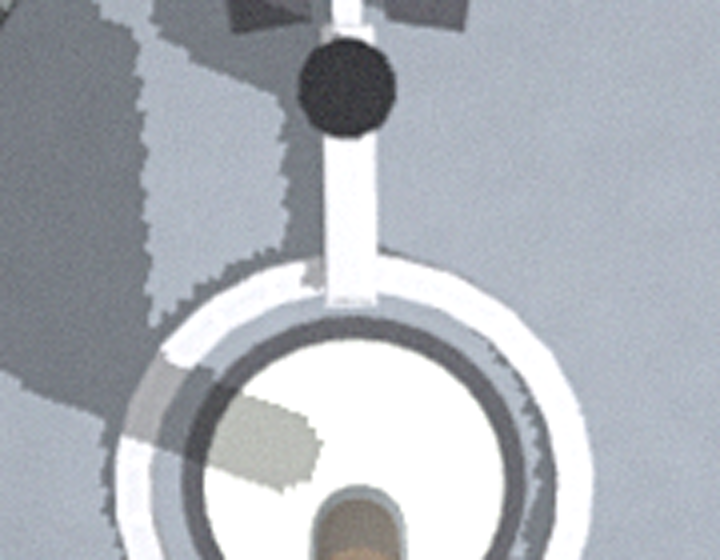

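View pics/sc10.png

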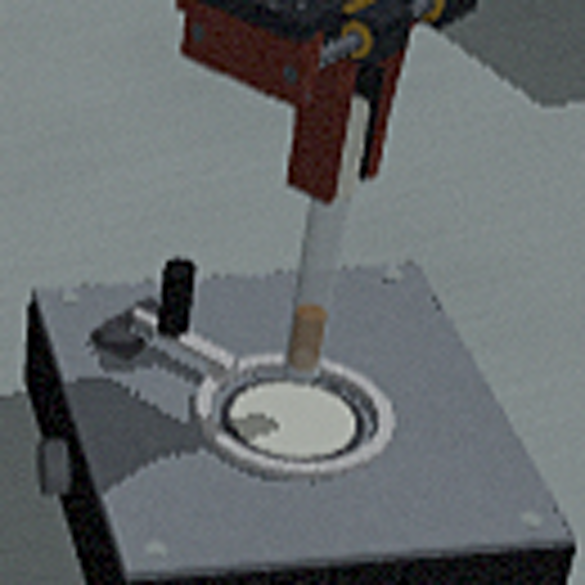

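```bash
python3 - <<'E'
from h import *
d=pickle.load(open("s10.pkl","rb")); w=d["wrist"];S=d["scene"]
s=env.state();R=s["ee_rot"];f=s["tcp_pos"]+[0,0,-114.5]
X=R[:,0].copy()
u,v=np.meshgrid(np.linspace(0,np.pi,60),np.linspace(0,2*np.pi,120))
sp=np.c_[(9*np.sin(u)*np.cos(v)).ravel(),(9*np.sin(u)*np.sin(v)).ravel(),(9*np.cos(u)).ravel()]
for dx in (-6,-3,0,3,6):
    c=f+[0,0,9]+X*dx
    pw=np.array([proj(w,c+q) for q in sp]); ps=np.array([proj(S,c+q) for q in sp])
    print(dx,"wrist top edge crop y",((pw[:,1].min()-80+.5)*4).round(1),"x",((pw[:,0].mean()-190+.5)*4).round(1),"scene crop x range",((np.r_[ps[:,0].min(),ps[:,0].max()]-320+.5)*4.5).round(1),"bottom",((ps[:,1].max()-90+.5)*4.5).round(1))
crop(S,365,125,50,60,10,"foot10")
E
```

```text
-6 wrist top edge crop y 514.8 x 355.8 scene crop x range [292.1 329.7] bottom 389.6
-3 wrist top edge crop y 499.6 x 355.8 scene crop x range [287.3 324.8] bottom 386.9
0 wrist top edge crop y 484.3 x 355.8 scene crop x range [282.5 319.9] bottom 384.3
3 wrist top edge crop y 469.0 x 355.8 scene crop x range [277.7 315. ] bottom 381.6
6 wrist top edge crop y 453.5 x 355.8 scene crop x range [272.9 310.2] bottom 379.0
```

View pics/foot10.png

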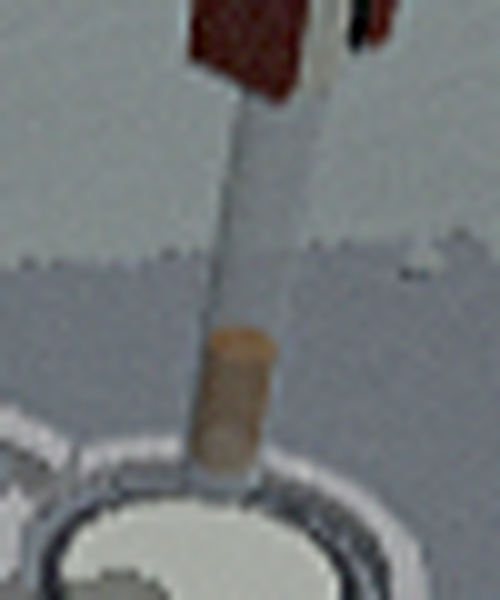

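The wrist view puts the foot within 1 mm of plan. The scene view puts it about 3 mm toward +y and 2 mm higher. I split the difference and take the last 11 mm down.

Call:
jog_arm([
  [[220,0.02,-0.02,0.1,0],[220,0.03,-0.04,0.25,0],[220,0.03,-0.04,0.4,0],[220,0.03,-0.04,0.47,0],[220,0.03,-0.04,0.47,0],[220,0.03,-0.04,0.47,0],[220,0.03,-0.04,0.47,0],[220,0.03,-0.04,0.47,0],[220,0.03,-0.04,0.47,0],[220,0.03,-0.04,0.47,0]],
])

```text
time: 20.85
tcp_pos: [574.2, 273.4, 195.6]
ee_rot: [[-0.946, -0.324, -0.005], [-0.324, 0.946, -0.001], [0.005, 0.001, -1.0]]
wrist_force: [-1.1, -0.3, 0.9]
width: 21.6
```

```bash
python3 - <<'E'
from h import *
for _ in range(6): env.snapshot("top")
d={n:env.snapshot(n) for n in ("wrist","scene","top")}; pickle.dump(d,open("s11.pkl","wb"))
units([(574.9,274.8,196,109)])
c=dict(d["wrist"]); c["img"]=np.clip(c["img"].astype(float)*1.3,0,255).astype(np.uint8)
crop(c,190,40,180,150,4,"wr11")
crop(d["scene"],320,90,130,130,4.5,"sc11")
cv2.imwrite("pics/top11.png",d["top"]["img"][:,:,::-1])
E
```

```text
t 21.3 tcp [574.2 273.4 195.6] yawY 108.91 w 21.5 F [-1.3  0.2 -0.6] tilt 0.28 q [ 0.15  0.69 -1.07  1.55  0.62  1.28  0.9 ]
(574.9, 274.8, 196, 109) -> [-0.043  0.043 -0.017] -0.009
```

View pics/wr11.png

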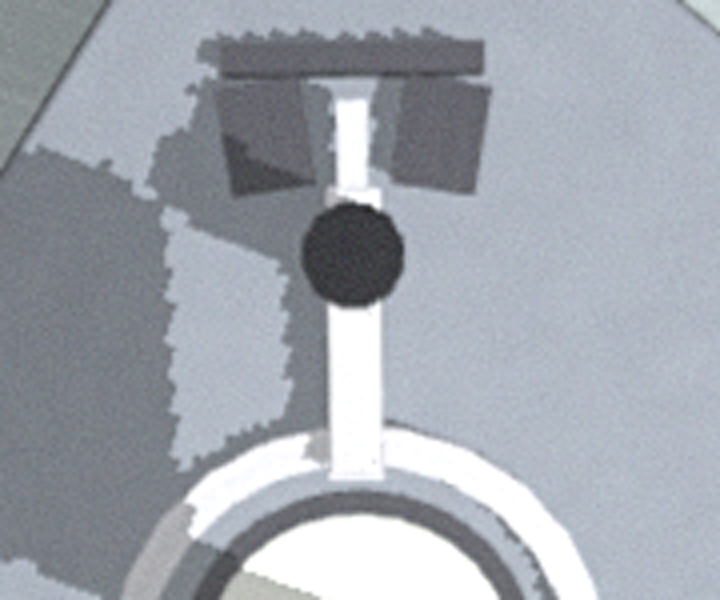

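View pics/sc11.png

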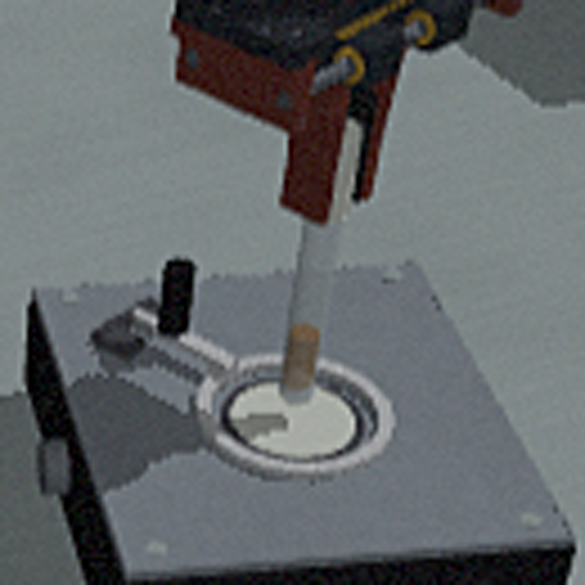

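View pics/top11.png

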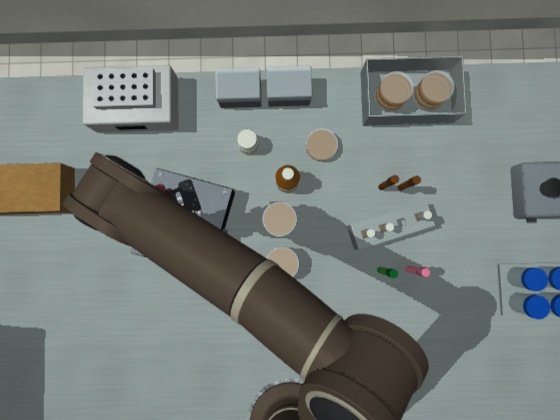

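The pointer (351) is mid-notch (walls at 312 and 393). The foot at (386,179) is centred over the window (385,182), about 10–12 mm up. The top view shows the bystanders in place. I hand in.

```bash
python3 -c "
from workcell import env
env.close_job()"
```

```text
the job is handed in; nothing more can be done
```

The job is handed in: the lever's pointer is in the notch, and the gripper is holding the long-capped tube over the white window. It took about 21 s of the 64 s allowed, and no verdict was reported.

- **Lever:** I swung it about 68° by its knob and released it. In the last wrist picture the pointer was within about 1 mm of the notch's middle.
- **Tube:** I gripped it by its cap, lifted it to about 170 mm at the foot and carried it over the dishes to the window. At the end it was still held (opening 21.5 mm), with the tool within 0.3° of vertical and steady. Its foot was 11–13 mm above the glass and about 1–3 mm off the window's centre line.
- **Bystanders:** The last top picture shows the dishes, bottle, jar and other tubes where they were, judged by eye.
- **Disagreement:** Just before the final lowering, the scene camera placed the foot about 3 mm further toward +y and 2 mm higher than the wrist camera and arm readings. That is near the 2 mm calibration error, so I moved the tool about 1.3 mm to split the difference.
- **Correction on the way:** My first descent around the knob was 7 mm off toward the window, because the arm was still settling when I read its pose. I corrected it before closing the fingers.

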